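Unstack the trinket tiers by the door

TASK

After the shelf was wiped everything was left piled up: take the pile apart from the top, one thing at a time, and set each upright and centred on its own place: first the amber glass bottle on the round cork coaster, then the steel bowl of hair clips on the round blue coaster, then the coral upper tier on the yellow mat, and last the teal lower tier on the black mat. Lay each tier lengthwise along its mat (either way round), and leave the brown comb and the red nail-polish bottle where they are.

Things in the scene. Friction and masses are not known exactly. Their poses are not given: they have to be found in the camera images.
- bottle_mid (a point): amber glass bottle with a closed black cap, diameter 34 mm, 74 mm tall with the cap, straight-sided up to 44 mm above its underside, then narrowing to the neck, about 90 g; the point is at its centre, 37 mm above its underside; z up along the bottle. It stands upright on the coral tier near one end, beside the bowl (centres 66 mm apart along the tier, which end varies). Grip it with the fingers closing across the tier's width.
- bowl_mid (a point): small stainless steel bowl with coloured hair clips fixed in it, outer diameter 56 mm at the rim narrowing to 52 mm at 14 mm above its underside and 38 mm at the foot, 46 mm tall, about 90 g; the point is at its centre, 23 mm above its underside; z up. It stands on the coral tier beside the bottle. Grip it on the outside, with the fingers closing across the tier's width.
- upper_tier_mid (a point): coral-red plastic trinket tier, a closed block 124 mm long (its x) by 56 mm wide (its y) by 44 mm tall, with 3 mm lips across the top of its short ends, about 180 g; the point is at its centre, 22 mm above its underside; z up. It stands loosely on the teal tier, nearly in line with it (not latched), and carries the bottle and the bowl. Grip it across its width.
- lower_tier_mid (a point): teal plastic trinket tier, a closed block 150 mm long (its x) by 62 mm wide (its y) by 44 mm tall, with 3 mm lips across the top of its short ends, about 180 g; the point is at its centre, 22 mm above its underside; z up. It stands on the shelf top under the coral tier. Grip it across its width.
- cork_coaster: round cork-brown coaster, diameter 80 mm, 3 mm thick, fixed; origin at the centre of its underside, on the shelf top (z = 0). Place of the bottle.
- blue_coaster: round blue coaster, diameter 84 mm, 3 mm thick, fixed; origin at the centre of its underside, on the shelf top. Place of the bowl.
- yellow_mat: rectangular yellow mat, 138 mm long (its x) by 70 mm wide (its y), 3 mm thick, fixed; origin at the centre of its underside, on the shelf top. Its length runs roughly along world y. Place of the coral tier.
- black_mat: rectangular black mat, 164 mm long (its x) by 76 mm wide (its y), 3 mm thick, fixed; origin at the centre of its underside, on the shelf top. Its length runs roughly along world y. Place of the teal tier. The four places lie two on each side of the pile, at least 140 mm apart, which is where varies.
- comb: brown comb lying flat beyond the pile, 130 mm long (its x), 30 mm wide, 6 mm thick; origin at the centre of its underside. Leave alone.
- polish_mid (a point): red nail-polish bottle with a white cap on the robot's side of the pile, diameter 30 mm, 60 mm tall; the point is at its centre, 30 mm above the shelf top. Leave alone.

How it is judged (in metres and radians):
On the way, in this order (a step that is already met when the one before it is completed fails the run):
1. the bottle stands released on the cork coaster (horizontal distance between bottle_mid and cork_coaster below 0.013 m and z of bottle_mid in the frame of cork_coaster between 0.036 and 0.044 m and angle between bottle_mid's own z axis and vertical below 0.1 rad and linear speed of bottle below 0.02 m/s and contact force between bottle and the fingers below 0.1 N), for 0.2 s.
2. then the bowl stands released on the blue coaster, the bottle still in place (all of step 1 and horizontal distance between bowl_mid and blue_coaster below 0.013 m and z of bowl_mid in the frame of blue_coaster between 0.022 and 0.03 m and angle between bowl_mid's own z axis and vertical below 0.1 rad and linear speed of bowl below 0.02 m/s and contact force between bowl and the fingers below 0.1 N), for 0.2 s.
3. then the coral tier lies released along the yellow mat, the others still in place (all of step 2 and horizontal distance between upper_tier_mid and yellow_mat below 0.013 m and z of upper_tier_mid in the frame of yellow_mat between 0.021 and 0.029 m and angle between upper_tier_mid's own z axis and vertical below 0.1 rad and linear speed of upper_tier below 0.02 m/s and contact force between upper_tier and the fingers below 0.1 N and angle between the x axis of upper_tier_mid and the x axis of yellow_mat, either way round below 0.2 rad), for 0.2 s.
4. then the teal tier lies released along the black mat, the others still in place (all of step 3 and horizontal distance between lower_tier_mid and black_mat below 0.013 m and z of lower_tier_mid in the frame of black_mat between 0.021 and 0.029 m and angle between lower_tier_mid's own z axis and vertical below 0.1 rad and linear speed of lower_tier below 0.02 m/s and contact force between lower_tier and the fingers below 0.1 N and angle between the x axis of lower_tier_mid and the x axis of black_mat, either way round below 0.2 rad), for 0.2 s.
At the end, for the whole second after the job is handed in: bottle on cork, bowl on blue coaster, coral tier on yellow mat, teal tier on black mat: each centre within 13 mm of its place's middle, standing on it (height within 4 mm), upright within 0.1 rad, released, at rest; tiers within 0.2 rad of their mat's length, either way round (all of step 4); the robot touches nothing.
It fails at once if the comb was shifted more than 20 mm (distance of comb from where it was at the start of the episode above 0.02 m).
It fails at once if the nail-polish bottle was shifted or tipped by more than 20 mm (distance of polish_mid from where it was at the start of the episode above 0.02 m).
It also fails if it takes over 141 s, if anything falls off the work surface, if the arm or the gripper's body presses on something with over 40 N, if the wrist force passes 120 N, or if a joint passes its speed limit or range.

ROBOT

A 6-joint arm with a two-finger parallel gripper is mounted at the origin on the work surface. World frame = base frame: x ahead of the robot, y to its left, z up, the work surface at z = 0. Lengths are in m, angles in degrees, forces in N, time in s.
With the tool pointing down it reaches from about 0.4 to 0.825 m from the base axis. Payload 7 kg.
Tool frame: the origin (TCP) lies at the very end of the fingers, on their centre line; the grasp point (between the pads) lies 19 mm behind it (ctrl.pinch_z is the distance from the TCP to the grasp point, in m); z points along the fingers, x is the direction in which the jaws open and shut, and the axes are right-handed (so a half turn about z gives the same grasp; the last joint's range is limited). The gripper opens to 88 mm and grips with 3 to 60 N. Pads are 19 mm wide; open, the fingers measure 130 mm over their backs; the gripper's body (78 mm by 193 mm) begins 47 mm behind the grasp point.
Start: joints at [82.34, 20.546, 0.682, 0, -70.136, -16.507], TCP at [0.276, 0.616, 0.227] pointing down, gripper open.
Joint ranges: [-176.03, 176.03], [-82.01, 121.73], [-58.28, 71.71], [-173.87, 95.51], [-174.79, -0.11], [-173.66, 173.66]. Speed limits (degrees/s): [136.94, 136.94, 172.46, 180, 180, 180].

INTERFACE

Orientations are given as [roll, pitch, yaw] about the fixed x, y, z axes, in that order (R = Rz(yaw) Ry(pitch) Rx(roll)).
In Python, from plant import ctrl gives the robot as it stands.
- The arm moves only by the tool carry_out, never from a script. Its argument "increments" is a list of rows, each a list of 7 numbers: the turn, a rotation vector about the world's x, y, z in degrees, then the shift along the world's x, y, z in mm, then the closure, from 0 (fully open) to 1 (shut). In form: [[ax, ay, az, dx, dy, dz, grip], ...]. A call has 1 to 20 rows; each row is the pose to reach, as a shift and turn from the pose commanded when the call began; what a row does not reach only later rows make up. A row lasts 1/8 s, in which the tool goes at most 62.5 mm and 10.7 degrees, less where a joint would pass 70% of its speed; a pose out of reach is approached as far as the arm can. A call with a gripper value outside its range is refused whole. The fingers move at their own pace and stop on an object; the grip force is fixed at half the most. Time passes only in rows, so rows that repeat a pose let the fingers close. It gives the time, the measured TCP pose, the force and the opening at its end, in the units of the state.
- ctrl.get_obs(): the state, without advancing time (a new reading comes with each control period).
- ctrl.snapshot(name): name is "side" or "top"; returns a dict with "pixels" (480x640x3 uint8, blue, green, red), "intrinsics" (3x3 intrinsics, pixels), "dist" ([k1, k2, p1, p2, k3] as OpenCV has them; the pictures are not rectified), "rvec" (rotation vector, rad) and "tvec" (3), from world to camera coordinates, as OpenCV has them. Camera axes: x right, y down, z forward; pixel columns grow to the right and rows downward; lengths in m; the calibration is good to about 2 mm. A picture is of the moment at which its call begins. There is no depth.
- ctrl.close_job(): hands the job in, once; it reports no verdict.
Trained networks look in a picture, given as the dict that the camera call returned (one of the last four; its "shot" number tells which), for a name from the list of things; names that differ only in an ending like _2 or _b are one class to them, and where a whole thing is asked for, a point or a joint stands for the part that bears it (a point fixed in the world has none). Each returns a list of dicts, best first, with "confidence" (0 to 1); they miss things now and then, are a little off and sometimes report something else, mostly with a low value. They report only what shows in the picture. A call takes as long as a camera call.
- ctrl.search_frame(picture, label): "centre" ([x, y, z] in m, in world coordinates, good to about 4 mm: the middle of the surface that is visible of it).
- ctrl.outline_of(picture, label): "pixels" (480x640 bool, what is visible of it).
The state is a dict: "clock": time; "joint_pos": joint angles; "qvel": joint speeds; "tau": joint torques, N m; "tool_pos": TCP position; "orientation": TCP orientation; "force": force on the tool from outside, world axes, zero at the start; "moment": the same for the moment, N m; "opening": finger opening in m.
Only numpy, scipy, OpenCV 4.12 (cv2) and the standard library are available. Lean on these libraries where they do the work, as an engineer would, in place of code of your own. Each camera call takes 0.05 s, during which the arm holds its last target. There are 200 camera calls.

## Working session

There is one attempt and no reset: what is moved stays moved. The work goes in short steps, Python scripts to look and compute and a tool call to move; the robot and the scene stay as the last step left them, time stands still between calls to the robot, and variables do not carry over. Pictures are saved under pics/ and viewed, about 12 in all and at most 16, crops included, and the job is handed in when it is done.

Besides the shell and the picture viewer there is one more tool, called after "Request:" as name([rows], argument=value, ...), one row to a line, values as JSON. carry_out: Moves the arm, as the interface text tells. Its arguments: {"type":"object","properties":{"increments":{"type":"array"}},"required":["increments"]}

```bash
mkdir -p pics; cat > h.py <<'E'
import numpy as np, cv2
from plant import ctrl
N=["bottle_mid","bowl_mid","upper_tier_mid","lower_tier_mid","cork_coaster","blue_coaster","yellow_mat","black_mat","comb","polish_mid"]
def ray(s,uv):
    R=cv2.Rodrigues(np.array(s["rvec"],float))[0];t=np.array(s["tvec"],float).ravel()
    p=cv2.undistortPoints(np.array(uv,np.float64).reshape(-1,1,2),np.array(s["intrinsics"],float),np.array(s["dist"],float)).reshape(-1,2)
    return -R.T@t, np.c_[p,np.ones(len(p))]@R
def onz(s,uv,z):
    o,d=ray(s,uv); return o+d*((z-o[2])/d[:,2])[:,None]
def rect(s,m,z):
    "min-area rect of mask outline projected to plane z: centre, sizes, long-axis yaw deg"
    c=max(cv2.findContours(m.astype(np.uint8),cv2.RETR_EXTERNAL,cv2.CHAIN_APPROX_NONE)[0],key=cv2.contourArea)
    P=onz(s,c.reshape(-1,2),z)[:,:2]
    b=cv2.boxPoints(cv2.minAreaRect((P*1000).astype(np.float32)))
    e=b[1]-b[0],b[2]-b[1]; e=max(e,key=np.linalg.norm); a=np.degrees(np.arctan2(e[1],e[0]))%180
    l=[np.linalg.norm(b[1]-b[0]),np.linalg.norm(b[2]-b[1])]
    return np.r_[b.mean(0),sorted(l),a].round(1)
E
python3 - <<'E'
from h import *
print({k:np.round(v,3).tolist() for k,v in ctrl.get_obs().items()},ctrl.pinch_z)
Z=dict(bottle_mid=.165,bowl_mid=.134,upper_tier_mid=.088,lower_tier_mid=.044,comb=.006,polish_mid=.06)
for c in("top","side"):
    s=ctrl.snapshot(c);cv2.imwrite(f"pics/{c}0.png",s["pixels"])
    print(c,ray(s,[[320,240]])[0].round(3))
    for n in N:
        f=ctrl.search_frame(s,n);o=ctrl.outline_of(s,n)
        print(n,[(np.round(x["centre"],3).tolist(),round(x["confidence"],2)) for x in f[:2]],[(rect(s,x["pixels"],Z.get(n,.003)).tolist(),round(x["confidence"],2)) for x in o[:1]])
E
```

```text
{'clock': 0.0, 'joint_pos': [82.338, 20.591, 0.633, -0.021, -70.135, -16.505], 'qvel': [0.001, 0.047, 0.063, -0.019, 0.057, 0.07], 'tau': [0.002, -58.271, 29.306, 6.997, 0.007, -0.0], 'tool_pos': [0.276, 0.615, 0.226], 'orientation': [-179.993, -0.095, -114.174], 'force': [-0.206, 1.155, 1.039], 'moment': [-0.046, -0.036, -0.05], 'opening': 0.088} 0.0188
top [0.461 0.023 1.071]
bottle_mid [([0.563, 0.015, 0.142], 0.63)] [([557.5, 12.199999809265137, 28.700000762939453, 33.599998474121094, 178.6999969482422], 0.71)]
bowl_mid [([0.507, -0.024, 0.12], 0.65)] [([508.8999938964844, -25.399999618530273, 54.20000076293945, 54.20000076293945, 88.5], 0.8)]
upper_tier_mid [([0.544, -0.003, 0.086], 0.74)] [([535.9000244140625, -6.099999904632568, 60.900001525878906, 125.69999694824219, 34.599998474121094], 0.94)]
lower_tier_mid [([0.55, 0.016, 0.046], 0.77)] [([599.2999877929688, 33.900001525878906, 18.0, 63.20000076293945, 127.19999694824219], 0.95)]
cork_coaster [([0.44, -0.253, 0.003], 0.86), ([0.547, 0.013, 0.046], 0.44)] [([439.6000061035156, -247.39999389648438, 75.4000015258789, 77.09999
[... 1481 characters left out ...]
0.61)] [([621.5, 242.8000030517578, 83.9000015258789, 85.80000305175781, 120.5], 0.64)]
yellow_mat [([0.6, -0.268, 0.002], 0.81)] [([600.7999877929688, -262.79998779296875, 73.0999984741211, 141.1999969482422, 96.0999984741211], 0.81)]
black_mat [([0.448, 0.211, 0.0], 0.89)] [([449.29998779296875, 217.3000030517578, 76.0, 165.10000610351562, 77.19999694824219], 0.91)]
comb [([0.706, 0.008, 0.005], 0.64), ([0.626, 0.243, 0.004], 0.16)] [([705.2999877929688, 9.0, 31.299999237060547, 132.39999389648438, 92.5999984741211], 0.62)]
polish_mid [([0.426, -0.04, 0.034], 0.7), ([0.53, -0.033, 0.028], 0.47)] [([425.6000061035156, -57.099998474121094, 27.5, 62.099998474121094, 90.80000305175781], 0.93)]
```

View pics/top0.png

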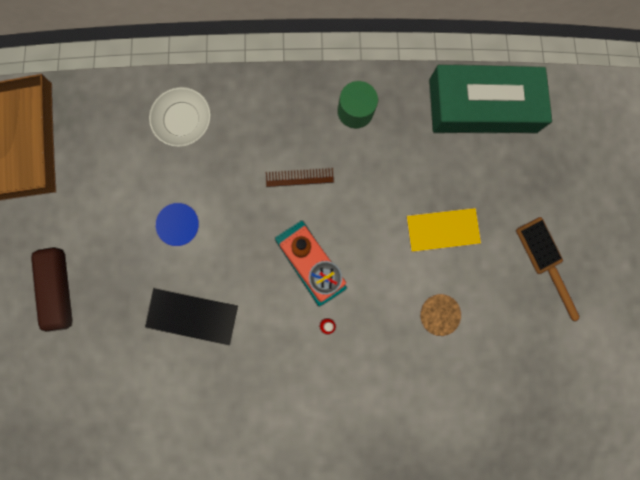

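View pics/side0.png

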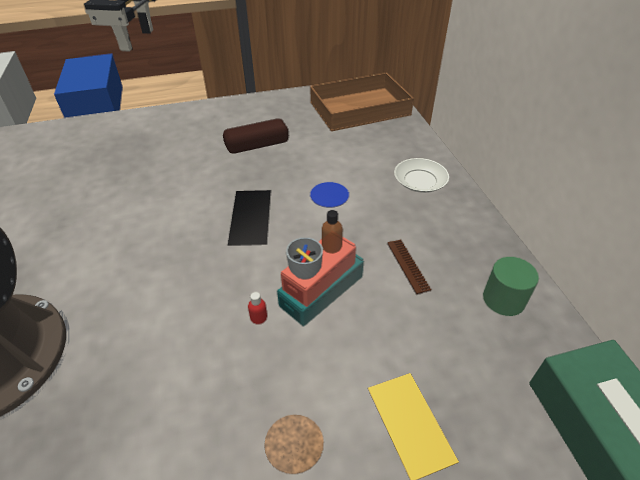

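The pictures agree with the networks. The pile runs at about 35° world yaw, with the bottle at the far end (top view 302,245), the bowl at the near end (325,277) and the polish just in front of it (328,326). Cork and yellow are on the right, blue and black on the left. Next I refine the poses by fitting silhouettes.

```bash
cat >> h.py <<'E'
from scipy.optimize import minimize
def ring(r,z): a=np.linspace(0,2*np.pi,40); return np.c_[r*np.cos(a),r*np.sin(a),0*a+z]
def box(l,w,h): return np.array([[i*l/2,j*w/2,k] for i in(-1,1) for j in(-1,1) for k in(0,h)])
M=dict(bottle_mid=np.r_[ring(.017,0),ring(.017,.044),ring(.009,.074)],bowl_mid=np.r_[ring(.019,0),ring(.026,.014),ring(.028,.046)],
 upper_tier_mid=box(.124,.056,.044),lower_tier_mid=box(.15,.062,.044),cork_coaster=ring(.04,.003),blue_coaster=ring(.042,.003),yellow_mat=box(.138,.07,.003),black_mat=box(.164,.076,.003))
def fit(n,x0,z,views,occ=()):
    "fit x,y,yaw(deg) of model n standing at z to outlines in views; occ names block the view"
    data=[]
    for s in views:
        o=ctrl.outline_of(s,n)
        if not o: continue
        blk=np.zeros((480,640),bool)
        for q in occ:
            oo=ctrl.outline_of(s,q)
            if oo: blk|=cv2.dilate(oo[0]["pixels"].astype(np.uint8),np.ones((3,3)))>0
        data.append((s,o[0]["pixels"].astype(bool),blk))
    def cost(p):
        c=np.cos(np.radians(p[2]*10));q=np.sin(np.radians(p[2]*10));m=M[n]
        P=np.c_[p[0]/100+c*m[:,0]-q*m[:,1],p[1]/100+q*m[:,0]+c*m[:,1],m[:,2]+z];J=0
        for s,k,b in data:
            uv=cv2.projectPoints(P,np.array(s["rvec"],float),np.array(s["tvec"],float),np.array(s["intrinsics"],float),np.array(s["dist"],float))[0]
            im=np.zeros((480*4,640*4),np.uint8);cv2.fillConvexPoly(im,cv2.convexHull(((uv+.5)*4).round().astype(np.int32)),255)
            im=cv2.resize(im,(640,480),interpolation=cv2.INTER_AREA)/255.
            J+=(np.abs(im-k)*~b).sum()/((k&~b).sum()+1)
        return J/len(data)
    x0=np.array([x0[0]*100,x0[1]*100,x0[2]/10])
    r=minimize(cost,x0,method="Nelder-Mead",options=dict(initial_simplex=x0+np.r_[[[0,0,0]],np.diag([.8,.8,.8])],xatol=.005,fatol=1e-4))
    return (r.x*[10,10,10]).round(1),round(r.fun,3),len(data)
E
python3 - <<'E'
from h import *
v=[ctrl.snapshot("top"),ctrl.snapshot("side")]
for w in(v,v[:1],v[1:]):
  print("bottle",fit("bottle_mid",(.561,.012,35),.088,w))
  print("bowl",fit("bowl_mid",(.509,-.025,35),.088,w))
  print("upper",fit("upper_tier_mid",(.536,-.006,35),.044,w,("bottle_mid","bowl_mid")))
  print("lower",fit("lower_tier_mid",(.536,-.006,35),0,w,("bottle_mid","bowl_mid","upper_tier_mid","polish_mid")))
for n,x in dict(cork_coaster=(.4395,-.2485,0),blue_coaster=(.622,.245,0),yellow_mat=(.6015,-.262,96),black_mat=(.449,.219,77)).items(): print(n,[fit(n,x,0,w) for w in(v,v[:1],v[1:])])
E
```

```text
bottle (array([563. ,  13.1,  40. ]), np.float64(0.152), 2)
bowl (array([509.4, -26. ,  34.1]), np.float64(0.058), 1)
upper (array([537.4,  -6. ,  34. ]), np.float64(0.489), 2)
lower (array([541.9,  -4.5,  31.4]), np.float64(2.162), 1)
bottle (array([562.9,  13. ,  36.7]), np.float64(0.15), 1)Traceback (most recent call last):
  File "<stdin>", line 5, in <module>
  File "h.py", line 44, in fit
    r=minimize(cost,x0,method="Nelder-Mead",options=dict(initial_simplex=x0+np.r_[[[0,0,0]],np.diag([.8,.8,.8])],xatol=.005,fatol=1e-4))
    res = _minimize_neldermead(fun, x0, args, callback, bounds=bounds,
                               **options)
    fsim[k] = func(sim[k])
              ~~~~^^^^^^^^
    fx = function(np.copy(x), *(wrapper_args + args))
  File "h.py", line 42, in cost
    return J/len(data)
           ~^~~~~~~~~~
ZeroDivisionError: division by zero
```

Request:
carry_out([
  [0, 0, -121, 287, -603, 0, 0],
  [0, 0, -121, 287, -603, 0, 0],
  [0, 0, -121, 287, -603, 0, 0],
  [0, 0, -121, 287, -603, 0, 0],
  [0, 0, -121, 287, -603, 0, 0],
  [0, 0, -121, 287, -603, 0, 0],
  [0, 0, -121, 287, -603, 0, 0],
  [0, 0, -121, 287, -603, 0, 0],
  [0, 0, -121, 287, -603, 0, 0],
  [0, 0, -121, 287, -603, 0, 0],
  [0, 0, -121, 287, -603, 0, 0],
  [0, 0, -121, 287, -603, 0, 0],
  [0, 0, -121, 287, -603, 0, 0],
  [0, 0, -121, 287, -603, 0, 0],
  [0, 0, -121, 287, -603, 0, 0],
])

```text
clock: 4.97
tool_pos: [0.5632, 0.0134, 0.2268]
orientation: [180.0, 0.0, 124.9]
force: [0.5, -0.1, -0.1]
opening: 0.0876
```

Request:
carry_out([
  [0, 0, 0, 0, 0, -40, 0],
  [0, 0, 0, 0, 0, -80, 0],
  [0, 0, 0, 0, 0, -110, 0],
  [0, 0, 0, 0, 0, -123, 0],
  [0, 0, 0, 0, 0, -123, 0],
  [0, 0, 0, 0, 0, -123, 1],
  [0, 0, 0, 0, 0, -123, 1],
  [0, 0, 0, 0, 0, -123, 1],
  [0, 0, 0, 0, 0, -123, 1],
  [0, 0, 0, 0, 0, -123, 1],
  [0, 0, 0, 0, 0, -123, 1],
  [0, 0, 0, 0, 0, -123, 1],
])

```text
clock: 6.48
tool_pos: [0.5633, 0.0129, 0.1036]
orientation: [-180.0, -0.0, 124.8]
force: [-0.5, 1.7, 0.2]
opening: 0.0331
```

```bash
python3 - <<'E'
from h import *
s=ctrl.snapshot("side");i=s["pixels"][120:360,180:500];cv2.imwrite("pics/g1.png",cv2.resize(i,None,fx=2.4,fy=2.4))
E
```

```text
(no output)
```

View pics/g1.png

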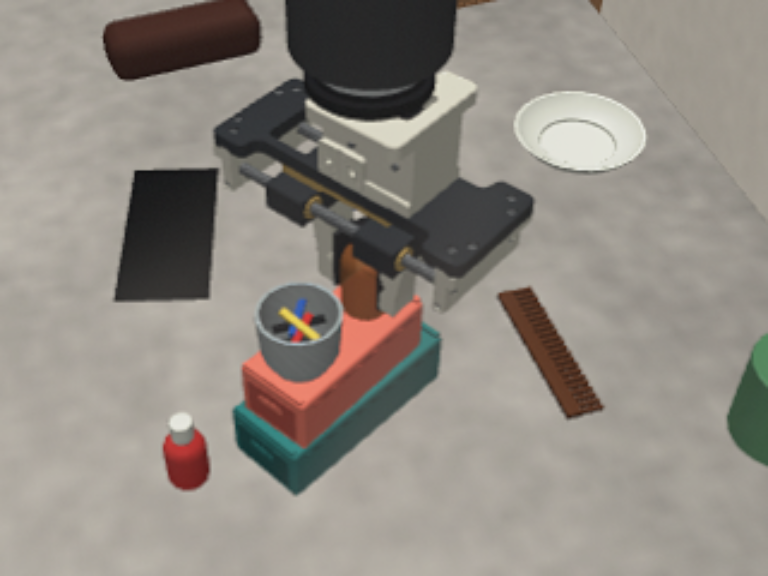

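Request:
carry_out([
  [0, 0, 0, 0, 0, 30, 1],
  [0, 0, 0, 0, 0, 80, 1],
  [0, 0, 0, 0, 0, 80, 1],
  [0, 0, 0, -25, -52, 80, 1],
  [0, 0, 0, -50, -104, 80, 1],
  [0, 0, 0, -75, -157, 80, 1],
  [0, 0, 0, -100, -210, 80, 1],
  [0, 0, 0, -123, -261, 80, 1],
  [0, 0, 0, -123, -261, 80, 1],
  [0, 0, 0, -123, -261, 80, 1],
])

```text
clock: 7.78
tool_pos: [0.44, -0.2483, 0.183]
orientation: [-180.0, -0.0, 124.8]
force: [0.1, 0.8, -0.9]
opening: 0.0334
```

```bash
python3 - <<'E'
from h import *
v=[ctrl.snapshot("top"),ctrl.snapshot("side")]
for n,x in dict(cork_coaster=(.4395,-.2485,0),blue_coaster=(.622,.245,0),yellow_mat=(.6015,-.262,96),black_mat=(.449,.219,77)).items():
  for w in v:
    try: print(n,fit(n,x,0,[w]))
    except Exception as e: print(n,"none")
for w in v:
  for z in (.1665,.168,.17):
    try:print("bottle",z,fit("bottle_mid",(.440,-.248,0),z,[w]))
    except Exception as e: print("none")
  try:print("bowl",fit("bowl_mid",(.509,-.026,0),.088,[w]))
  except Exception as e: print("none")
E
```

```text
cork_coaster none
cork_coaster (array([ 439.2, -248.5,    7.1]), np.float64(0.041), 1)
blue_coaster (array([623.4, 246.8,  -1.3]), np.float64(0.054), 1)
blue_coaster (array([641. , 240.6,  -3.2]), np.float64(2.08), 1)
yellow_mat (array([ 602. , -261.6,   95.2]), np.float64(0.049), 1)
yellow_mat none
black_mat (array([449.5, 221.5,  77.2]), np.float64(0.023), 1)
black_mat none
bottle 0.1665 (array([ 499.9,   12.9, -425.7]), np.float64(1.759), 1)
bottle 0.168 (array([ 497. ,   17.1, -141.4]), np.float64(1.759), 1)
bottle 0.17 (array([444.2,  15.1, -89.4]), np.float64(2.144), 1)
none
bottle 0.1665 (array([ 4.359e+02, -2.429e+02, -2.000e-01]), np.float64(21.751), 1)
bottle 0.168 (array([ 439.3, -244.8,   -1.3]), np.float64(21.939), 1)
bottle 0.17 (array([ 440.3, -246.2,   -5.9]), np.float64(22.141), 1)
none
```

Request:
carry_out([
  [0, 0, 0, 0, 0, -50, 1],
  [0, 0, 0, 0, 0, -100, 1],
  [0, 0, 0, 0, 0, -135, 1],
  [0, 0, 0, 0, 0, -150, 1],
  [0, 0, 0, 0, 0, -157, 1],
  [0, 0, 0, 0, 0, -161, 1],
  [0, 0, 0, 0, 0, -161, 1],
])

```text
clock: 9.55
tool_pos: [0.4409, -0.2483, 0.0233]
orientation: [179.9, 0.1, 124.8]
force: [0.3, 1.0, -0.2]
opening: 0.0334
```

Request:
carry_out([
  [0, 0, 0, -1, 0, -2, 1],
  [0, 0, 0, -1, 0, -3, 1],
  [0, 0, 0, -1, 0, -3, 1],
])

```text
clock: 9.93
tool_pos: [0.4394, -0.2482, 0.0197]
orientation: [180.0, 0.0, 124.8]
force: [-0.6, 0.3, -1.4]
opening: 0.0332
```

Request:
carry_out([
  [0, 0, 0, 0, 0, -1, 1],
  [0, 0, 0, 0, 0, -1, 1],
  [0, 0, 0, 0, 0, -1, 0.6],
  [0, 0, 0, 0, 0, -1, 0],
  [0, 0, 0, 0, 0, -1, 0],
  [0, 0, 0, 0, 0, -1, 0],
  [0, 0, 0, 0, 0, 40, 0],
  [0, 0, 0, 0, 0, 100, 0],
  [0, 0, 0, 0, 0, 160, 0],
  [0, 0, 0, 0, 0, 160, 0],
])

```text
clock: 11.18
tool_pos: [0.4423, -0.249, 0.1848]
orientation: [179.6, 0.4, 124.9]
force: [0.1, -0.7, -0.1]
opening: 0.0875
```

Request:
carry_out([
  [0, 0, 0, 18, 56, 20, 0],
  [0, 0, 0, 35, 111, 20, 0],
  [0, 0, 0, 53, 167, 20, 0],
  [0, 0, 0, 70, 222, 20, 0],
  [0, 0, 0, 70, 222, 20, 0],
  [0, 0, 0, 70, 222, 20, 0],
  [0, 0, 0, 70, 222, 20, 0],
])

```text
clock: 12.05
tool_pos: [0.5088, -0.0271, 0.1992]
orientation: [-180.0, -0.0, 124.8]
force: [-0.2, -0.3, 0.3]
opening: 0.0878
```

```bash
python3 - <<'E'
from h import *
v=[ctrl.snapshot("top"),ctrl.snapshot("side")]
cv2.imwrite("pics/s2.png",v[1]["pixels"])
for w in v:
  for n,x,z in(("bottle_mid",(.440,-.248,0),.003),("cork_coaster",(.439,-.248,0),0),("bowl_mid",(.509,-.026,0),.088)):
    try:print(n,fit(n,x,z,[w]))
    except Exception as e: print("none")
E
```

```text
bottle_mid (array([ 440.2, -247.8,    4.5]), np.float64(0.305), 1)
cork_coaster (array([ 440. , -248.3,    4.3]), np.float64(0.297), 1)
none
bottle_mid (array([ 439.3, -248.5,    2.8]), np.float64(0.148), 1)
cork_coaster (array([ 438.8, -248.4,    5.3]), np.float64(0.466), 1)
bowl_mid (array([509.2, -25.9,   3.5]), np.float64(0.031), 1)
```

View pics/s2.png

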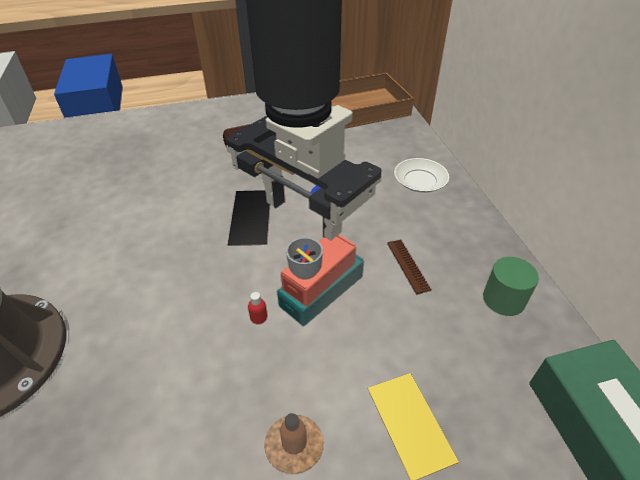

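The bottle stands centred on the cork at (292,440), within 1 mm by the fit. The bowl is next.

Request:
carry_out([
  [0, 0, 0, 0, 0, -40, 0],
  [0, 0, 0, 0, 0, -80, 0],
  [0, 0, 0, 0, 0, -100, 0],
  [0, 0, 0, 0, 0, -102, 0],
  [0, 0, 0, 0, 0, -102, 0],
  [0, 0, 0, 0, 0, -102, 1],
  [0, 0, 0, 0, 0, -102, 1],
  [0, 0, 0, 0, 0, -102, 1],
  [0, 0, 0, 0, 0, -102, 1],
  [0, 0, 0, 0, 0, -102, 1],
  [0, 0, 0, 0, 0, -102, 1],
  [0, 0, 0, 0, 0, -102, 1],
])

```text
clock: 13.95
tool_pos: [0.5095, -0.0261, 0.0978]
orientation: [180.0, 0.0, 124.8]
force: [-1.4, 1.4, 4.2]
opening: 0.0547
```

Request:
carry_out([
  [0, 0, 0, 0, 0, 20, 1],
  [0, 0, 0, 0, 0, 60, 1],
  [0, 0, 0, 0, 0, 60, 1],
  [0, 0, 0, 20, 48, 60, 1],
  [0, 0, 0, 42, 100, 60, 1],
  [0, 0, 0, 64, 152, 60, 1],
  [0, 0, 0, 86, 204, 60, 1],
  [0, 0, 0, 105, 250, 60, 1],
  [0, 0, 0, 114, 272, 60, 1],
  [0, 0, 0, 114, 272, 60, 1],
  [0, 0, 0, 114, 272, 60, 1],
])

```text
clock: 15.32
tool_pos: [0.6227, 0.2452, 0.1564]
orientation: [-179.9, -0.0, 124.8]
force: [0.1, -0.5, -0.4]
opening: 0.0549
```

```bash
python3 - <<'E'
from h import *
v=[ctrl.snapshot("top"),ctrl.snapshot("side")]
i=v[1]["pixels"][60:360,180:500];cv2.imwrite("pics/g3.png",cv2.resize(i,None,fx=1.9,fy=1.9))
for w in v:
  for n,x,z in(("blue_coaster",(.622,.246,0),0),("bowl_mid",(.622,.246,0),.148),("bottle_mid",(.440,-.248,0),.003)):
    try:print(n,fit(n,x,z,[w]))
    except Exception as e: print("none")
  print(fit("upper_tier_mid",(.537,-.006,35),.044,[w]),fit("lower_tier_mid",(.536,-.006,35),0,[w],("upper_tier_mid","polish_mid")))
E
```

```text
blue_coaster (array([622.5, 246.7,   3.4]), np.float64(0.328), 1)
bowl_mid (array([622.1, 236.3,   9.5]), np.float64(7.626), 1)
bottle_mid (array([ 4.395e+02, -2.483e+02,  4.000e-01]), np.float64(0.258), 1)
(array([538. ,  -6.4,  34. ]), np.float64(0.047), 1) (array([541.3,  -5.2,  31.6]), np.float64(0.392), 1)
blue_coaster (array([621.9, 244.4,   4.8]), np.float64(0.077), 1)
bowl_mid (array([620.7, 243.7,   4.1]), np.float64(0.385), 1)
bottle_mid (array([ 439.6, -247.7,    4. ]), np.float64(0.064), 1)
(array([537.9,  -6.8,  36.1]), np.float64(0.061), 1) (array([541.7,  -3.5,  31.9]), np.float64(0.037), 1)
```

View pics/g3.png

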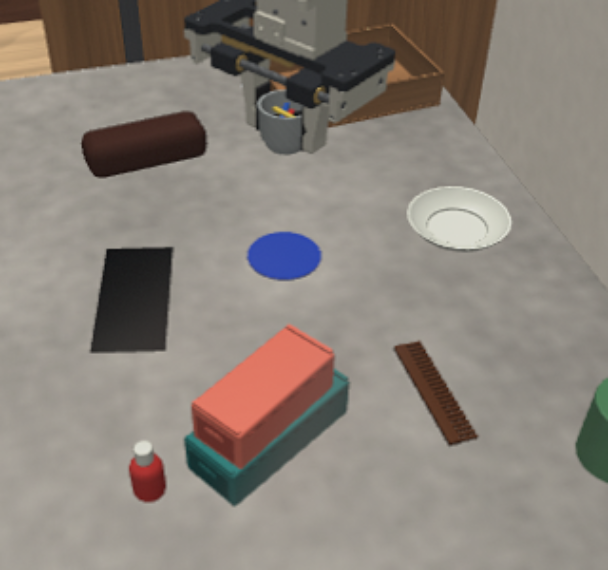

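The bowl is held upright above the blue coaster (crop 285,120, coaster at 285,255), and the bottle is still in place.

Request:
carry_out([
  [0, 0, 0, 0, 0, -50, 1],
  [0, 0, 0, 0, 0, -100, 1],
  [0, 0, 0, 0, 0, -130, 1],
  [0, 0, 0, 0, 0, -140, 1],
  [0, 0, 0, 0, 1, -143, 1],
  [0, 0, 0, 0, 1, -144, 1],
  [0, 0, 0, 0, 1, -144, 1],
])

```text
clock: 17.0
tool_pos: [0.624, 0.2473, 0.0149]
orientation: [179.9, -0.0, 124.8]
force: [0.0, 0.7, -0.7]
opening: 0.0546
```

Request:
carry_out([
  [0, 0, 0, 0, 0, -1, 1],
  [0, 0, 0, 0, 0, -1, 1],
  [0, 0, 0, 0, 0, -1, 1],
  [0, 0, 0, 0, 0, -1, 0.35],
  [0, 0, 0, 0, 0, -1, 0],
  [0, 0, 0, 0, 0, -1, 0],
  [0, 0, 0, 0, 0, -1, 0],
  [0, 0, 0, 0, 0, 20, 0],
  [0, 0, 0, 0, 0, 70, 0],
  [0, 0, 0, 0, 0, 120, 0],
  [0, 0, 0, 0, 0, 120, 0],
])

```text
clock: 18.38
tool_pos: [0.6258, 0.2482, 0.1388]
orientation: [179.5, 0.0, 124.9]
force: [0.3, -0.7, -0.8]
opening: 0.0875
```

Request:
carry_out([
  [0, 0, 0, -20, -58, 26, 0],
  [0, 0, 0, -40, -116, 26, 0],
  [0, 0, 0, -60, -174, 26, 0],
  [0, 0, 0, -80, -232, 26, 0],
  [0, 0, 0, -85, -253, 26, 0],
  [0, 0, 0, -85, -253, 26, 0],
  [0, 0, 0, -85, -253, 26, 0],
])

```text
clock: 19.25
tool_pos: [0.5389, -0.0056, 0.1594]
orientation: [180.0, 0.0, 124.8]
force: [-1.0, 1.1, 0.5]
opening: 0.0878
```

```bash
python3 - <<'E'
from h import *
v=[ctrl.snapshot("top"),ctrl.snapshot("side")]
i=v[1]["pixels"][60:360,180:500];cv2.imwrite("pics/g4.png",cv2.resize(i,None,fx=1.9,fy=1.9))
for w in v:
  for n,x,z in(("bowl_mid",(.622,.246,0),.003),("bottle_mid",(.440,-.248,0),.003)):
    try:print(n,fit(n,x,z,[w]))
    except Exception as e: print("none")
E
```

```text
bowl_mid (array([6.248e+02, 2.471e+02, 6.000e-01]), np.float64(0.4), 1)
bottle_mid (array([ 4.400e+02, -2.483e+02,  3.000e-01]), np.float64(0.079), 1)
bowl_mid (array([ 6.227e+02,  2.499e+02, -1.000e-01]), np.float64(8.217), 1)
bottle_mid (array([ 439.1, -248.3,    1.8]), np.float64(0.091), 1)
```

View pics/g4.png

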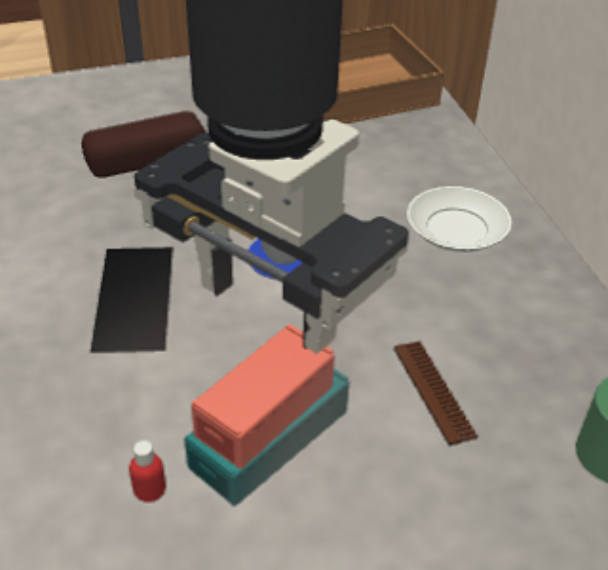

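The gripper blocks the side view of the bowl, but the top view puts it within 2 mm of the coaster centre. Now I grip the coral tier.

Request:
carry_out([
  [0, 0, 0, 0, -1, -40, 0],
  [0, 0, 0, 0, -1, -80, 0],
  [0, 0, 0, 0, -1, -100, 0],
  [0, 0, 0, 0, -1, -108, 0],
  [0, 0, 0, 0, -1, -108, 0],
  [0, 0, 0, 0, -1, -108, 1],
  [0, 0, 0, 0, -1, -108, 1],
  [0, 0, 0, 0, -1, -108, 1],
  [0, 0, 0, 0, -1, -108, 1],
  [0, 0, 0, 0, -1, -108, 1],
  [0, 0, 0, 0, -1, -108, 1],
  [0, 0, 0, 0, -1, -108, 1],
])

```text
clock: 21.05
tool_pos: [0.5384, -0.007, 0.0519]
orientation: [180.0, -0.0, 124.8]
force: [-2.4, 2.0, 6.4]
opening: 0.0557
```

Request:
carry_out([
  [0, 0, 0, 0, 0, 10, 1],
  [0, 0, 0, 0, 0, 40, 1],
  [0, 0, 0, 0, 0, 70, 1],
  [0, 0, 0, 0, 0, 70, 1],
])

```text
clock: 21.55
tool_pos: [0.5399, -0.0069, 0.1242]
orientation: [179.7, 0.1, 124.9]
force: [1.0, 0.4, -2.9]
opening: 0.0556
```

Request:
carry_out([
  [0, 0, 10, 11, -43, 0, 1],
  [0, 0, 20, 22, -85, 0, 1],
  [0, 0, 30, 32, -128, 0, 1],
  [0, 0, 40, 43, -170, 0, 1],
  [0, 0, 50, 54, -213, 0, 1],
  [0, 0, 60.5, 64, -255, 0, 1],
  [0, 0, 60.5, 64, -255, 0, 1],
  [0, 0, 60.5, 64, -255, 0, 1],
])

```text
clock: 22.55
tool_pos: [0.6014, -0.2622, 0.1203]
orientation: [180.0, -0.1, -174.8]
force: [-0.2, 0.5, -1.9]
opening: 0.0559
```

```bash
python3 - <<'E'
from h import *
v=[ctrl.snapshot("top"),ctrl.snapshot("side")]
cv2.imwrite("pics/s5.png",v[1]["pixels"])
for w in v:
  for n,x,z in(("bowl_mid",(.622,.246,0),.003),("bottle_mid",(.440,-.248,0),.003),("upper_tier_mid",(.602,-.262,95),.114),("lower_tier_mid",(.541,-.004,32),0)):
    try:print(n,fit(n,x,z,[w]))
    except Exception as e: print("none")
E
```

```text
bowl_mid (array([623.3, 246.3,   1.4]), np.float64(0.074), 1)
none
upper_tier_mid (array([ 604.8, -261. ,  100.2]), np.float64(3.611), 1)
lower_tier_mid (array([541.9,  -3.6,  31.3]), np.float64(0.198), 1)
bowl_mid (array([623.2, 245.5,   4.1]), np.float64(0.049), 1)
bottle_mid (array([ 439.6, -248. ,    0.7]), np.float64(0.103), 1)
upper_tier_mid (array([ 612.9, -264.6,   73.6]), np.float64(0.96), 1)
lower_tier_mid (array([540.7,  -3.9,  32. ]), np.float64(0.044), 1)
```

View pics/s5.png

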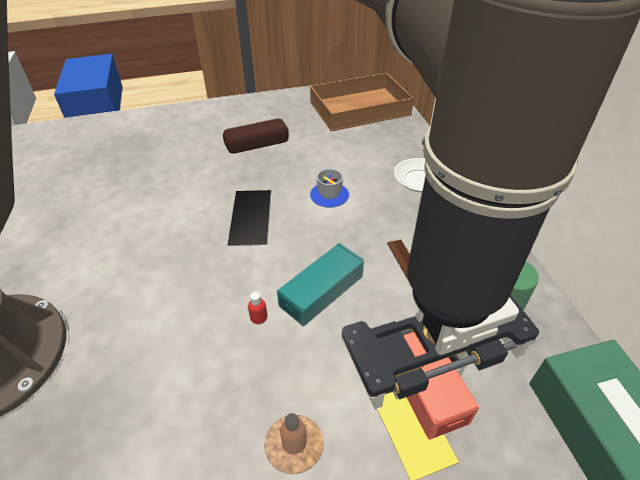

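Bowl centred on blue (329,185), bottle still on cork, coral tier held in line above the yellow mat. I lower the tier.

Request:
carry_out([
  [0, 0, 0, 0, 0, -40, 1],
  [0, 0, 0, 0, 0, -80, 1],
  [0, 0, 0, 0, 0, -100, 1],
  [0, 0, 0, 0, 0, -107, 1],
  [0, 0, 0, 0, 0, -109, 1],
  [0, 0, 0, 0, 0, -109, 1],
])

```text
clock: 23.8
tool_pos: [0.6031, -0.2623, 0.0136]
orientation: [-180.0, 0.1, -174.7]
force: [-0.6, 0.6, -1.7]
opening: 0.0557
```

Request:
carry_out([
  [0, 0, 0, 0, 0, -2, 1],
  [0, 0, 0, 0, 0, -2, 1],
  [0, 0, 0, 0, 0, -2, 1],
  [0, 0, 0, 0, 0, -2, 0.35],
  [0, 0, 0, 0, 0, -2, 0],
  [0, 0, 0, 0, 0, -2, 0],
  [0, 0, 0, 0, 0, -2, 0],
  [0, 0, 0, 0, 0, 20, 0],
  [0, 0, 0, 0, 0, 60, 0],
  [0, 0, 0, 0, 0, 120, 0],
  [0, 0, 0, 0, 0, 150, 0],
  [0, 0, 0, 0, 0, 150, 0],
])

```text
clock: 25.3
tool_pos: [0.604, -0.2626, 0.1661]
orientation: [-179.9, 0.3, -174.6]
force: [-0.0, -1.7, 0.0]
opening: 0.0877
```

Request:
carry_out([
  [0, 0, -10, -10, 43, 0, 0],
  [0, 0, -20, -20, 86, 0, 0],
  [0, 0, -30, -30, 129, 0, 0],
  [0, 0, -40, -40, 172, 0, 0],
  [0, 0, -50, -50, 215, 0, 0],
  [0, 0, -60, -61, 258, 0, 0],
  [0, 0, -63.5, -61, 258, 0, 0],
  [0, 0, -63.5, -61, 258, 0, 0],
  [0, 0, -63.5, -61, 258, 0, 0],
])

```text
clock: 26.42
tool_pos: [0.5411, -0.0046, 0.162]
orientation: [-179.9, -0.0, 121.9]
force: [0.7, -0.9, 0.2]
opening: 0.0878
```

```bash
python3 - <<'E'
from h import *
v=[ctrl.snapshot("top"),ctrl.snapshot("side")]
cv2.imwrite("pics/s6.png",v[1]["pixels"])
for w in v:
  for n,x,z in(("bottle_mid",(.440,-.248,0),.003),("upper_tier_mid",(.602,-.262,95),.003),("lower_tier_mid",(.541,-.004,32),0),("polish_mid",0,0)):
    try:print(n,fit(n,x,z,[w]))
    except Exception as e: print("none")
E
```

```text
bottle_mid (array([ 440.4, -247.8,    2. ]), np.float64(0.132), 1)
upper_tier_mid (array([ 602.5, -262.5,   95.2]), np.float64(0.048), 1)
lower_tier_mid (array([538.5,  -3.5,  33.7]), np.float64(2.792), 1)
none
bottle_mid (array([ 440. , -248.4,    3.7]), np.float64(0.114), 1)
upper_tier_mid (array([ 601.4, -262.5,   95.1]), np.float64(0.041), 1)
lower_tier_mid (array([541.7,  -3.7,  32. ]), np.float64(0.041), 1)
none
```

View pics/s6.png

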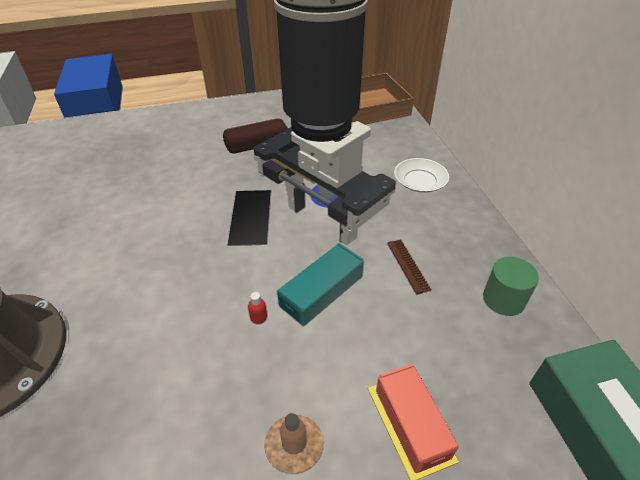

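The coral tier lies centred on yellow (416,420) and the bottle is undisturbed. Next is the teal tier.

Request:
carry_out([
  [0, 0, 0, 0, 0, -50, 0],
  [0, 0, 0, 0, 0, -100, 0],
  [0, 0, 0, 0, 0, -140, 0],
  [0, 0, 0, 0, 0, -153, 0],
  [0, 0, 0, 0, 0, -153, 0],
  [0, 0, 0, 0, 0, -153, 1],
  [0, 0, 0, 0, 0, -153, 1],
  [0, 0, 0, 0, 0, -153, 1],
  [0, 0, 0, 0, 0, -153, 1],
  [0, 0, 0, 0, 0, -153, 1],
  [0, 0, 0, 0, 0, -153, 1],
])

```text
clock: 28.3
tool_pos: [0.5418, -0.0039, 0.0105]
orientation: [179.9, 0.0, 121.8]
force: [-1.6, 1.8, 7.4]
opening: 0.0621
```

Request:
carry_out([
  [0, 0, 0, 0, 0, 10, 1],
  [0, 0, 0, 0, 0, 50, 1],
  [0, 0, 0, 0, 0, 100, 1],
  [0, 0, 0, 0, 0, 100, 1],
])

```text
clock: 28.8
tool_pos: [0.5439, -0.0036, 0.114]
orientation: [179.6, 0.1, 121.9]
force: [0.3, 0.9, -3.5]
opening: 0.0619
```

Request:
carry_out([
  [0, 0, 9, -18, 45, 0, 1],
  [0, 0, 18, -37, 90, 0, 1],
  [0, 0, 27, -55, 135, 0, 1],
  [0, 0, 36, -73, 180, 0, 1],
  [0, 0, 45.5, -91.5, 224.5, 0, 1],
  [0, 0, 45.5, -91.5, 224.5, 0, 1],
  [0, 0, 45.5, -91.5, 224.5, 0, 1],
  [0, 0, 45.5, -91.5, 224.5, -50, 1],
  [0, 0, 45.5, -91.5, 224.5, -80, 1],
  [0, 0, 45.5, -91.5, 224.5, -90, 1],
  [0, 0, 45.5, -91.5, 224.5, -94, 1],
  [0, 0, 45.5, -91.5, 224.5, -94, 1],
  [0, 0, 45.5, -91.5, 224.5, -94, 1],
])

```text
clock: 30.42
tool_pos: [0.4505, 0.2208, 0.0166]
orientation: [179.9, 0.1, 167.3]
force: [0.4, -0.1, -3.1]
opening: 0.0618
```

Target TCP z is about 0.0135.

Request:
carry_out([
  [0, 0, 0, -0.5, 0, -2, 1],
  [0, 0, 0, -0.5, 0, -3, 1],
  [0, 0, 0, -0.5, 0, -3, 1],
  [0, 0, 0, -0.5, 0, -3, 1],
  [0, 0, 0, -0.5, 0, -3, 0.25],
  [0, 0, 0, -0.5, 0, -3, 0],
  [0, 0, 0, -0.5, 0, -3, 0],
  [0, 0, 0, -0.5, 0, -3, 0],
  [0, 0, 0, -0.5, 0, 20, 0],
  [0, 0, 0, -0.5, 0, 60, 0],
  [0, 0, 0, -0.5, 0, 120, 0],
  [0, 0, 0, -0.5, 0, 180, 0],
  [0, 0, 0, -0.5, 0, 200, 0],
  [0, 0, 0, -0.5, 0, 200, 0],
])

```text
clock: 32.17
tool_pos: [0.45, 0.2209, 0.2174]
orientation: [179.8, 0.1, 167.3]
force: [-0.3, 0.1, -0.9]
opening: 0.0877
```

Request:
carry_out([
  [0, 0, 0, -20, 60, 60, 0],
  [0, 0, 0, -40, 120, 60, 0],
  [0, 0, 0, -60, 180, 60, 0],
  [0, 0, 0, -80, 240, 60, 0],
  [0, 0, 0, -120, 290, 60, 0],
  [0, 0, 0, -120, 290, 60, 0],
  [0, 0, 0, -120, 290, 60, 0],
])

```text
clock: 33.05
tool_pos: [0.3282, 0.5109, 0.2734]
orientation: [-179.8, -0.0, 167.4]
force: [-0.6, -1.2, 0.3]
opening: 0.0876
```

```bash
python3 - <<'E'
from h import *
v=[ctrl.snapshot("top"),ctrl.snapshot("side")]
cv2.imwrite("pics/s7.png",v[1]["pixels"])
for w in v:
  for n,x,z in(("bottle_mid",(.440,-.248,0),.003),("bowl_mid",(.623,.246,0),.003),("upper_tier_mid",(.602,-.262,95),.003),("lower_tier_mid",(.449,.220,77),.003)):
    try:print(n,fit(n,x,z,[w]))
    except Exception as e: print("none")
  for n in("comb","polish_mid"): print(n,[np.round(x["centre"],3) for x in ctrl.search_frame(w,n)[:1]])
E
```

```text
bottle_mid (array([472.4,  21. , -73. ]), np.float64(1.429), 1)
bowl_mid (array([623. , 247. ,  -1.3]), np.float64(0.057), 1)
upper_tier_mid (array([ 603.1, -263.4,   95.4]), np.float64(0.072), 1)
lower_tier_mid (array([449.4, 219.9,  77.9]), np.float64(0.067), 1)
comb [array([0.704, 0.009, 0.004])]
polish_mid [array([ 0.427, -0.031,  0.036])]
bottle_mid (array([ 439.7, -248.1,    2.8]), np.float64(0.138), 1)
bowl_mid (array([623. , 245.2,   0.8]), np.float64(0.039), 1)
upper_tier_mid (array([ 601.7, -262.5,   95.1]), np.float64(0.046), 1)
lower_tier_mid (array([449.5, 221.2,  77.8]), np.float64(0.043), 1)
comb [array([0.704, 0.007, 0.004])]
polish_mid [array([ 0.428, -0.04 ,  0.032])]
```

View pics/s7.png

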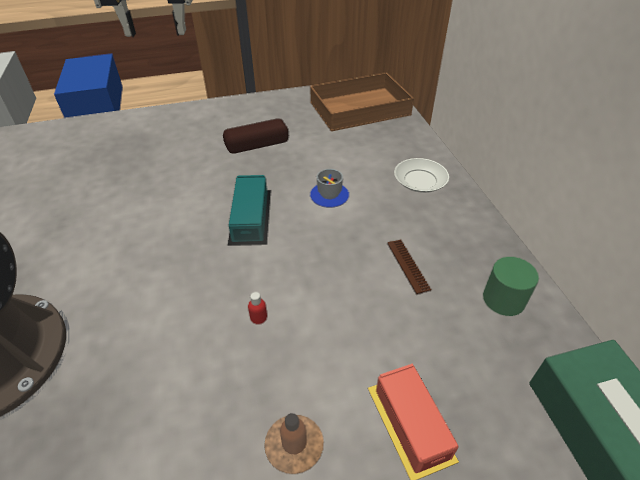

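Everything is in place in this picture: teal on black (249,210), bowl on blue (329,185), coral on yellow (416,420), bottle on cork (292,440). The arm is clear and the comb and polish haven't moved.

```bash
python3 -c "
from plant import ctrl
print(ctrl.close_job())"
```

```text
the job is handed in; nothing more can be done
None
```

I took the pile apart from the top and set each thing on its own place in the order given: bottle on cork, bowl on blue, coral tier on yellow, teal tier on black. I handed the job in at about 34 s of robot time; it reports no verdict.

- **Placement:** the last fits put every centre within about 2 mm of its place's middle and both tiers within 1° of their mats. In the last picture all four stand upright and the arm is clear of everything.
- **Comb and nail-polish bottle:** the networks found both within 2 mm of their starting positions.
- **Disagreement:** in the last check the top-view fit of the bottle failed: it landed at x 472, y 21 mm with a high error, a wrong detection. The side view, its picture and earlier top-view fits all put the bottle on the cork within about 1 mm.

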